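Put the microscope accessories back into their marked places

TASK

The imaging session is over: put the five things left on the bench mat back into the organiser tray. Each filter cube goes upright into the deep pocket lined in the colour of its window, each box of coverslips flat, label up, into the shallow pocket lined in the colour of its label, and the oil bottle stands in the round metal cup, all fully down in their places. Set each thing down rather than dropping it, and do not tip the oil bottle over.

Things in the scene. Friction and masses are not known exactly. Their poses are not given: they have to be found in the camera images.
- cube_b: black filter cube with a round blue window on top and on one side, 34 (x) x 39 (y) x 35 (z) mm, about 70 g. Origin: centre of its underside, on a pale blue-grey mat 3 mm thick. Grip its flat x faces, 34 mm apart; on the +y side a 28 mm wide dovetail sticks out 4 mm (within the 39). Yaw at the start within 0.6 rad
- cube_g: black filter cube with a round magenta window on top and on one side, 34 (x) x 39 (y) x 35 (z) mm, about 70 g. Origin: centre of its underside, on a pale blue-grey mat 3 mm thick. Grip its flat x faces, 34 mm apart; on the +y side a 28 mm wide dovetail sticks out 4 mm (within the 39). Yaw at the start within 0.6 rad
- coverslips_green: small white coverslip box, green label band on top, 28 (x) x 28 (y) x 14 (z) mm, about 30 g, closed. Origin: centre of its underside, resting on the 3 mm mat. Yaw at the start within 0.6 rad. Left of the mat stands a microscope (y > 0.15): base from x = 0.41 on, eyepieces from x = 0.44 on at z = 0.35 to 0.46; a white box 85 mm high stands behind the mat (x > 0.59)
- coverslips_orange: small white coverslip box, orange label band on top, 28 (x) x 30 (y) x 14 (z) mm, about 30 g, closed. Origin: centre of its underside, resting on the 3 mm mat. Yaw at the start within 0.6 rad.
- oil_bottle: small amber bottle of immersion oil with a black dropper cap, closed: body 27 mm in diameter up to 53 mm, cap 17 mm in diameter from there to 72 mm; about 50 g. Origin: centre of its underside, standing on the 3 mm mat. z points up.
- bay_blue: pale grey 76x76x18 insert with a deep blue-floored pocket and blue tab on the -x rim; fixed in the grey tray, one of six inserts (2 rows of 3, 78 mm pitch, any order). Origin: centre of its underside, 4 mm above worktop. Pocket centred, 38 (x) x 43 (y), floor 4 mm above origin; its top 9 mm flare out by 6 mm a side. The cube stands with its 39 mm length along y, either way round
- bay_magenta: pale grey 76x76x18 insert with a deep magenta-floored pocket and magenta tab on the -x rim; fixed in the grey tray, one of six inserts (2 rows of 3, 78 mm pitch, any order). Origin: centre of its underside, 4 mm above worktop. Pocket centred, 38 (x) x 43 (y), floor 4 mm above origin; its top 9 mm flare out by 6 mm a side. The cube stands with its 39 mm length along y, either way round
- bay_green: pale grey 76x76x18 insert with a shallow green-floored pocket and green tab on the -x rim; fixed in the same tray. Origin: centre of its underside, 4 mm above worktop. Pocket centred, 38 (x) x 40 (y), floor 11 mm above origin, 7 mm deep; its top 4 mm flare out by 3 mm a side. The coverslip box lies flat, label up, sides parallel, and stands 7 mm proud
- bay_orange: pale grey 76x76x18 insert with a shallow orange-floored pocket and orange tab on the -x rim; fixed in the same tray. Origin: centre of its underside, 4 mm above worktop. Pocket centred, 38 (x) x 40 (y), floor 11 mm above origin, 7 mm deep; its top 4 mm flare out by 3 mm a side. The coverslip box lies flat, label up, sides parallel, and stands 7 mm proud
- oil_cup: insert with a round grey metal cup on a pale grey 76x76x6 base; fixed in the same tray. Origin: centre of its underside, 4 mm above worktop, on the cup's axis. Inside: floor 9 mm above origin, radius 17 up to 18 mm above origin, then flaring to radius 23 at the rim, 30 mm above origin (27 outside)

How it is judged:
At the end, for the whole second after the job is handed in: Each cube is in the pocket of its window's colour (origin within 6 mm of the insert's axis), each coverslip box in the pocket of its label's colour (within 10 mm), the oil bottle in the cup (within 8 mm); each within 4 mm of its seated height, upright within 0.12 rad, at rest (horizontal distance between cube_b and bay_blue below 0.006 m and z of cube_b in the frame of bay_blue between 0 and 0.008 m and angle between each of cube_b, cube_g, coverslips_green, coverslips_orange, oil_bottle's own z axis and vertical below 0.12 rad and linear speed of each of cube_b, cube_g, coverslips_green, coverslips_orange, oil_bottle below 0.02 m/s and horizontal distance between cube_g and bay_magenta below 0.006 m and z of cube_g in the frame of bay_magenta between 0 and 0.008 m and horizontal distance between coverslips_green and bay_green below 0.01 m and z of coverslips_green in the frame of bay_green between 0.007 and 0.015 m and horizontal distance between coverslips_orange and bay_orange below 0.01 m and z of coverslips_orange in the frame of bay_orange between 0.007 and 0.015 m and horizontal distance between oil_bottle and oil_cup below 0.008 m and z of oil_bottle in the frame of oil_cup between 0.005 and 0.013 m); the robot touches nothing.
It fails at once if a thing is dropped: out of the fingers with its underside more than 55 mm above the worktop ((height (world z) of cube_b above 0.055 m and contact force between the fingers and cube_b below 0.02 N) or (height (world z) of cube_g above 0.055 m and contact force between the fingers and cube_g below 0.02 N) or (height (world z) of coverslips_green above 0.055 m and contact force between the fingers and coverslips_green below 0.02 N) or (height (world z) of coverslips_orange above 0.055 m and contact force between the fingers and coverslips_orange below 0.02 N) or (height (world z) of oil_bottle above 0.055 m and contact force between the fingers and oil_bottle below 0.02 N)).
It fails at once if the oil bottle is tipped over (angle between oil_bottle's own z axis and vertical above 0.8 rad).
It also fails if it takes over 109 s, if anything falls off the work surface, if the arm or the gripper's body presses on something with over 40 N, if the wrist force passes 120 N, or if a joint passes its speed limit or range.

ROBOT

A 7-joint arm with a two-finger parallel gripper is mounted at the origin on a cart in front of the work surface, level with it; the furniture and walls round the work are solid. World frame = base frame: x ahead of the robot, y to its left, z up, the work surface at z = 0. Lengths are in m, angles in rad, forces in N, time in s.
With the tool pointing down it reaches from about 0.4 to 0.925 m from the base axis. Payload 5.6 kg.
Tool frame: the origin (TCP) lies midway between the tips of the shut fingers; the grasp point (between the pads) lies arm.grip_point_offset behind it (arm.grip_point_offset is the distance from the TCP to the grasp point, in m); z points along the fingers, y is the line along which they close (so a half turn about z gives the same grasp; the last joint's range is limited). The gripper opens to 85 mm and grips with 20 to 120 N. Pads are 22 mm wide; open, the fingers measure 114 mm over their backs; the gripper's body (76 mm by 85 mm) begins 54 mm behind the grasp point. The pads swing forward as they close: fully open they stand 13 mm farther back than shut.
Start: joints at [-1.376, 0.468, -0.012, 1.603, 0.006, 1.071, -0.056], TCP at [0.153, 0.632, 0.231] pointing down, gripper open.
Joint ranges: [-2.53, 2.53], [-0.31, 2.02], [-1.57, 1.55], [0.28, 2.44], [-1.29, 4.43], [0.15, 1.84], [-2.92, 2.92]. Speed limits (rad/s): [2.57, 2.57, 3.14, 3.14, 3.14, 3.14, 3.14].

INTERFACE

Orientations are given as [roll, pitch, yaw] about the fixed x, y, z axes, in that order (R = Rz(yaw) Ry(pitch) Rx(roll)).
In Python, from plant import arm, optics gives the robot as it stands.
- The arm moves only by the shell command python3 -m jog 'ROWS' [FORCE]. ROWS is JSON, one flat list of numbers, 5 for each row, row after row: the closure, from -1 (fully open) to 1 (shut), then the shift along the tool's x, y, z in mm, then the turn about the tool's z in degrees. A call has 1 to 5 rows; each row is the pose to reach, as a shift and turn from the pose commanded when the call began, along the tool's axes at that moment; what a row does not reach only later rows make up. A row lasts 1/8 s, in which the tool goes at most 62.5 mm and 10.7 degrees, less where a joint would pass 70% of its speed; a pose out of reach is approached as far as the arm can. A call with a gripper value outside its range is refused whole. The fingers move at their own pace and stop on an object; FORCE is the grip in N (left out, the last holds). Time passes only in rows, so rows that repeat a pose let the fingers close. It gives the time, the measured TCP pose, the force, the opening and the grip force at its end, in the units of the state.
- arm.state(): the state, without advancing time (a new reading comes with each control period).
- optics.snapshot(name): name is "scene" or "top" or "wrist"; returns the picture (400x640x3 uint8, red, green, blue); there is no depth.
- optics.camera_params(name): a dict with "K" (3x3 intrinsics, pixels), "world_from_camera" (4x4, takes a point from camera to world coordinates); the wrist camera has in their place "T_tool_cam" (4x4, takes a point from camera to tool coordinates, whose origin is the TCP and whose axes are the flange's). Camera axes: x right, y down, z forward; pixel columns grow to the right and rows downward; lengths in m; the calibration is good to about 2 mm. A picture is of the moment at which its call begins: read the wrist's pose just before it. camera_params takes no time and is no camera call.
- arm.job_done(): hands the job in; it is judged then, once.
Trained networks look in the newest picture that a camera, given by its name, has taken for a name from the list of things; names that differ only in an ending like _2 or _b are one class to them, and where a whole thing is asked for, a point or a joint stands for the part that bears it (a point fixed in the world has none). Each returns a list of dicts, best first, with "conf" (0 to 1); they miss things now and then, are a little off and sometimes report something else, mostly with a low value. They report only what shows in the picture. A call takes as long as a camera call.
- optics.find_in(camera, label): "xyz" ([x, y, z] in m, in world coordinates, good to about 4 mm: the middle of the surface that is visible of it).
- optics.silhouettes(camera, label): "pixels" (400x640 bool, what is visible of it).
The state is a dict: "t": time; "joints": joint angles; "dq": joint speeds; "effort": joint torques, N m; "position": TCP position; "eef_rot": TCP orientation; "force": force on the tool from outside, world axes, zero at the start; "ft_torque": the same for the moment, N m; "finger_gap": opening from 0.0 (shut) to 1.0 (fully open); "finger_force": force on a finger pad.
Only numpy, scipy, OpenCV 4.12 (cv2) and the standard library are available. Lean on these libraries where they do the work, as an engineer would, in place of code of your own. Each camera call takes 0.05 s, during which the arm holds its last target. There are 200 camera calls.

## Working session

There is one attempt and no reset: what is moved stays moved. The work goes in short steps, Python scripts to look and compute and a shell command to move; the robot and the scene stay as the last step left them, time stands still between calls to the robot, and variables do not carry over. Pictures are saved under pics/ and viewed, at most 14 in all, crops included, and the job is handed in when it is done.

```bash
mkdir -p pics; ls; python3 - <<'E'
from plant import arm, optics
import cv2,numpy as np
print(arm.state()); print(arm.grip_point_offset)
for n in("top","scene"):
    cv2.imwrite(f"pics/{n}0.png",optics.snapshot(n)[:,:,::-1])
    p=optics.camera_params(n);print(n,p["K"],np.round(p["world_from_camera"],3))
print(optics.camera_params("wrist"))
for l in "cube_b cube_g coverslips_green coverslips_orange oil_bottle bay_blue bay_magenta bay_green bay_orange oil_cup".split():
    for c in ("top","scene"):
        print(l,c,[(round(d["conf"],2),np.round(d["xyz"],3).tolist()) for d in optics.find_in(c,l)][:4])
E
```

```text
pics
{'t': 0.0, 'joints': array([-1.37599474,  0.4684332 , -0.0115725 ,  1.60363977,  0.00598952,
        1.07136194, -0.05627801]), 'dq': array([ 0.0003313 , -0.00096765, -0.00051725, -0.00050907, -0.00085879,
        0.00083552,  0.00032563]), 'effort': array([-5.10766495e-04, -5.32379329e+01,  2.11261871e-02, -2.51312041e+01,
        1.13560364e-02,  7.51839427e-03,  4.55883438e-07]), 'position': array([0.15306875, 0.63114579, 0.23029526]), 'eef_rot': array([-3.13978929e+00,  1.29603850e-04,  2.90371720e+00]), 'force': array([-0.74851521,  0.23758736,  0.70670342]), 'ft_torque': array([-0.04471311,  0.02619193, -0.0212738 ]), 'finger_force': 0.0, 'finger_gap': 0.9994749300063348}
0.0187
top [[392.80851895   0.         320.03664679]
 [  0.         392.80851895 197.61854989]
 [  0.           0.           1.        ]] [[ 0.02  -0.99   0.138  0.386]
 [-0.999 -0.026 -0.041 -0.148]
 [ 0.045 -0.137 -0.99   0.925]
 [ 0.     0.     0.     1.   ]]
scene [[451.19719779   0.         317.83861955]
 [  0.         451.19719779 202.19209008]
 [  0.           0.           1.        ]] [[-0.748 -0.
[... 1154 characters left out ...]
19]), (0.57, [0.519, -0.075, 0.02])]
coverslips_orange scene [(0.53, [0.513, -0.071, 0.012])]
oil_bottle top []
oil_bottle scene [(0.71, [0.423, -0.019, 0.041]), (0.59, [0.56, -0.369, 0.023])]
bay_blue top [(0.83, [0.553, -0.213, 0.02])]
bay_blue scene [(0.8, [0.552, -0.214, 0.021])]
bay_magenta top [(0.74, [0.553, -0.294, 0.022])]
bay_magenta scene [(0.64, [0.559, -0.296, 0.023])]
bay_green top [(0.85, [0.474, -0.299, 0.023])]
bay_green scene [(0.89, [0.474, -0.301, 0.021])]
bay_orange top [(0.91, [0.563, -0.374, 0.018]), (0.16, [0.552, -0.213, 0.02])]
bay_orange scene [(0.59, [0.559, -0.371, 0.023])]
oil_cup top [(0.9, [0.484, -0.377, 0.009])]
oil_cup scene [(0.77, [0.482, -0.376, 0.015])]
```

View pics/top0.png

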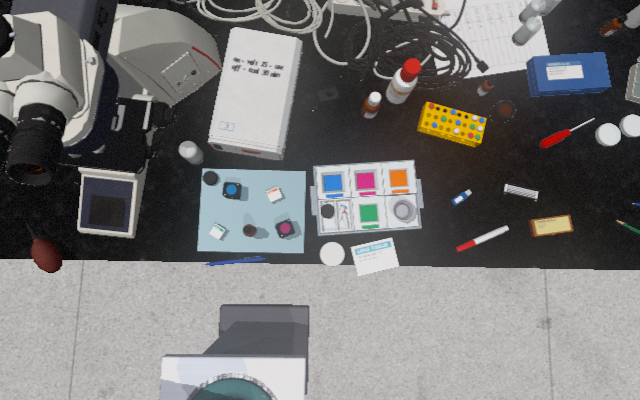

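View pics/scene0.png

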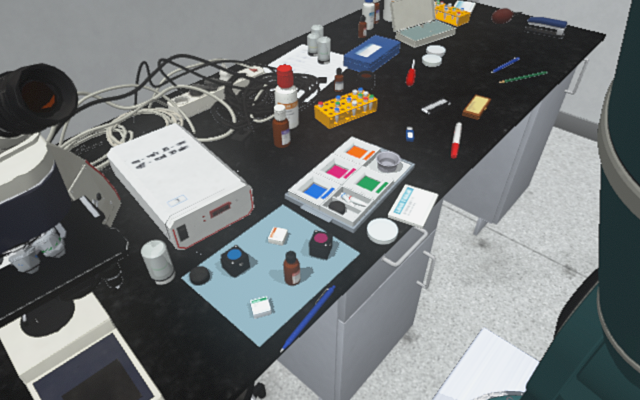

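The top view shows the objects on the mat: cube_b (232,190), orange box (275,195), green box (217,231), bottle (250,230) and cube_g (286,228). The tray's back row is blue, magenta, orange and its front row is misc, green, cup. The scene view confirms this. I'll write helpers next, then route the arm in front of the microscope.

```bash
cat > h.py <<'E'
import sys,numpy as np
from plant import arm,optics
def rel(targets,s=None):
    """world [x,y,z,yaw] targets -> shift (mm) and turn (deg) in the present tool axes"""
    s=s or arm.state(); p=s["position"]; y=s["eef_rot"][2]
    for t in targets:
        d=np.array(t[:3])-p
        dx=d[0]*np.cos(y)+d[1]*np.sin(y); dy=d[0]*np.sin(y)-d[1]*np.cos(y)
        turn=-np.degrees((t[3]-y+np.pi)%(2*np.pi)-np.pi)
        print("t%.1f"%s["t"],"rel mm",np.round([dx*1e3,dy*1e3,-d[2]*1e3],1),"turn",round(turn,1))
if __name__=="__main__":
    rel([eval("["+a+"]") for a in sys.argv[1:]])
E
python3 h.py .16,.5,.25,2.7 .22,.38,.26,2.55 .29,.29,.26,2.35 .34,.2,.26,2.1 .365,.12,.26,1.9 .40,-.0,.3,1.57
```

```text
t1.1 rel mm [ -37.7 -126.4  -18.7] turn 11.7
t1.1 rel mm [-124.3 -228.9  -28.7] turn 20.3
t1.1 rel mm [-213.5 -299.8  -28.7] turn 31.7
t1.1 rel mm [-283.3 -375.5  -28.7] turn 46.1
t1.1 rel mm [-326.4 -447.4  -28.7] turn 57.5
t1.1 rel mm [-388.7 -555.8  -68.7] turn 76.4
```

```bash
python3 -m jog '[0.5,-20,-60,-10,6, 0.5,-38,-120,-20,12, 0.5,-75,-170,-28,18, 0.5,-115,-215,-28,21, 0.5,-124,-229,-28,21]' 40; python3 h.py .29,.29,.26,2.35 .34,.2,.26,2.1 .365,.12,.26,1.9 .40,-.0,.3,1.57
```

```text
t: 1.72
position: [0.2214, 0.3769, 0.2598]
eef_rot: [3.141, 0.0, 2.532]
force: [0.5, 0.9, 0.1]
finger_gap: 0.253
finger_force: 0.0
t1.7 rel mm [-106.   -32.    -0.2] turn 10.4
t1.7 rel mm [-198.5  -77.2   -0.2] turn 24.8
t1.7 rel mm [-2.648e+02 -1.285e+02 -2.000e-01] turn 36.2
t1.7 rel mm [-362.2 -206.9  -40.2] turn 55.1
```

```bash
python3 -m jog '[0.5,-53,-16,0,6, 0.5,-106,-32,0,12, 0.5,-155,-56,0,20, 0.5,-198,-77,0,28, 0.5,-232,-102,0,36]'; python3 h.py .365,.12,.26,1.9 .40,-.0,.3,1.57 .44,-.10,.32,1.57 
```

```text
t: 2.35
position: [0.3538, 0.1634, 0.2597]
eef_rot: [3.14, -0.0, 1.905]
force: [0.4, -0.1, -0.3]
finger_gap: 0.247
finger_force: 0.0
t2.4 rel mm [-44.7  -3.6  -0.3] turn 0.3
t2.4 rel mm [-169.5   -9.9  -40.3] turn 19.2
t2.4 rel mm [-277.1   -4.9  -60.3] turn 19.2
```

```bash
python3 h.py .48,-.12,.28,1.57; python3 -m jog '[0.5,-45,-4,0,0, 0.5,-105,-6,-10,6, 0.5,-165,-4,-20,12, 0.5,-220,20,-20,19, 0.5,-270,50,-20,19]'; python3 - <<'E'
from h import *
import cv2
optics.snapshot("wrist")
optics.snapshot("wrist");s=arm.state();im=optics.snapshot("wrist")
cv2.imwrite("pics/w1.png",im[:,:,::-1]);np.save("pics/w1.npy",np.r_[s["position"],s["eef_rot"]]);print(s["t"],s["position"],s["eef_rot"],s["joints"])
E
```

```text
t2.4 rel mm [-309.1   26.4  -20.3] turn 19.2
t: 2.98
position: [0.4911, -0.0749, 0.2802]
eef_rot: [3.139, -0.001, 1.577]
force: [0.4, 1.0, -0.2]
finger_gap: 0.25
finger_force: 0.0
3.075 [ 0.49314321 -0.07758126  0.27902842] [3.14016623 0.00607151 1.57321332] [-0.59326771  0.17386178  0.77203979  1.95098317 -0.13169986  1.06664411
  0.23721443]
```

View pics/w1.png

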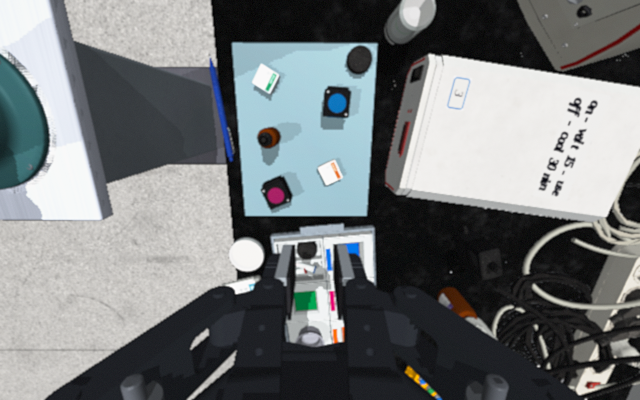

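The wrist view shows all five things: green box (265,80), cube_b (337,102), bottle (268,137), orange box (330,172) and cube_g (277,192). I'll rectify crops at the height of each thing's top.

```bash
cat > look.py <<'E'
import cv2
from h import *
from scipy.spatial.transform import Rotation as R
def camT(pose):
    T=np.eye(4);T[:3,:3]=R.from_euler("xyz",pose[3:]).as_matrix();T[:3,3]=pose[:3]
    c=optics.camera_params("wrist");return c["K"],T@c["T_tool_cam"]
def H(K,T,z,x0,y0,s):
    "homography crop px -> image px; crop: up=+x, left=+y, s px/m"
    Ti=np.linalg.inv(T)
    P=Ti[:3,:3]@np.array([[0,-1/s,x0],[-1/s,0,y0],[0,0,z]])+np.outer(Ti[:3,3],[0,0,1])
    return K@P
def rect(im,K,T,z,cx,cy,half,n):
    s=n/(2*half); h=H(K,T,z,cx+half,cy+half,s)
    return cv2.warpPerspective(im,h,(n,n),flags=cv2.INTER_CUBIC|cv2.WARP_INVERSE_MAP)
def mask(im,name):
    h,s,v=cv2.split(cv2.cvtColor(im,cv2.COLOR_RGB2HSV)); 
    lo,hi={"blue":(98,125),"magenta":(150,175),"green":(55,90),"orange":(5,18)}[name]
    return ((h>=lo)&(h<=hi)&(s>110)&(v>60)).astype(np.uint8)
def snap():
    s=arm.state();return optics.snapshot("wrist"),np.r_[s["position"],s["eef_rot"]]
def crop_px(cx,cy,half,n,u,v):
    k=2*half/n;return cx+half-v*k,cy+half-u*k
E
python3 - <<'E'
from look import *
im=cv2.imread("pics/w1.png")[:,:,::-1].copy();K,T=camT(np.load("pics/w1.npy"))
out=[]
for nm,z,cx,cy in (("blue",.038,.517,.02),("magenta",.038,.435,-.105),("green",.017,.427,.053),("orange",.017,.517,-.075),("bottle",.075,.423,-.019)):
    n=260;half=.04
    c=rect(im,K,T,z,cx,cy,half,n)
    if nm!="bottle":
        m=mask(c,nm);_,l,st,ce=cv2.connectedComponentsWithStats(m);i=1+np.argmax(st[1:,4])
        r=cv2.minAreaRect(np.argwhere(l==i)[:,::-1].astype(np.float32))
        print(nm,"colour",np.round(crop_px(cx,cy,half,n,*ce[i]),4),"rect",np.round(crop_px(cx,cy,half,n,*r[0]),4),np.round(np.array(r[1])*2*half/n*1e3,1),round(r[2],1))
        hsv=cv2.cvtColor(c,cv2.COLOR_RGB2HSV)
        w=((hsv[...,1]<40)&(hsv[...,2]>200)).astype(np.uint8)|(m if nm in("green","orange") else 0) if nm in("green","orange") else (hsv[...,2]<75).astype(np.uint8)|m
        w=cv2.morphologyEx(w,cv2.MORPH_CLOSE,np.ones((5,5)))
        _,l,st,ce=cv2.connectedComponentsWithStats(w);i=l[int(n/2),int(n/2)] or 1+np.argmax(st[1:,4])
        r=cv2.minAreaRect(np.argwhere(l==i)[:,::-1].astype(np.float32))
        print("   body",np.round(crop_px(cx,cy,half,n,*r[0]),4),np.round(np.array(r[1])*2*half/n*1e3,1),round(r[2],1))
        c=c.copy();cv2.polylines(c,[np.int32(cv2.boxPoints(r))],True,(255,255,0),1)
    out.append(cv2.resize(c,(260,260)))
out.append(np.zeros_like(out[0]))
cv2.imwrite("pics/crops1.png",np.vstack([np.hstack(out[:3]),np.hstack(out[3:])])[:,:,::-1])
E
```

```text
blue colour [0.5217 0.017 ] rect [0.5218 0.0171] [25.5 25.5] 90.0
   body [0.521  0.0179] [36.6 33.3] 3.3
magenta colour [ 0.4372 -0.1077] rect [ 0.4373 -0.1076] [25.5 25.6] 63.4
   body [ 0.4387 -0.103 ] [37.6 39.5] 66.9
green colour [0.4306 0.0387] rect [0.4306 0.0387] [10.2  3.7] 30.5
   body [0.4265 0.0485] [29.  28.6] 30.6
orange colour [ 0.5264 -0.0805] rect [ 0.5265 -0.0804] [ 3.9 12.1] 63.4
   body [ 0.5165 -0.078 ] [29.5 31.8] 63.8
```

View pics/crops1.png

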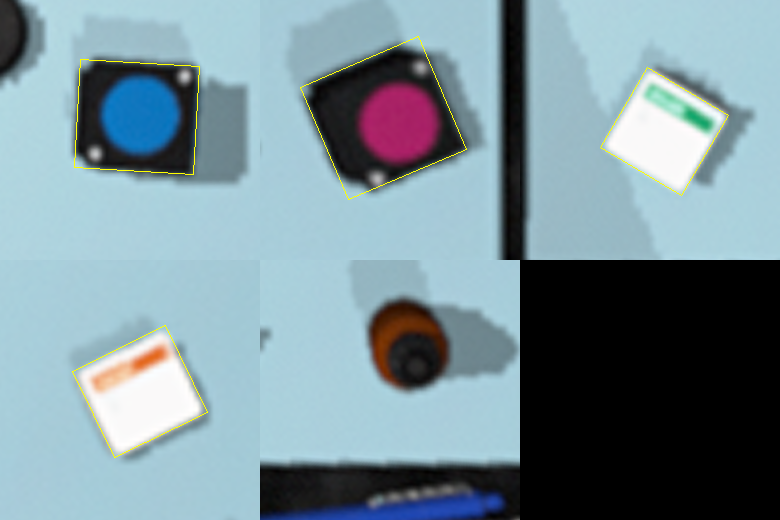

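Crops: cube_b has yaw about -3.3° and cube_g about +23°, with its dovetail at upper left. Green box is about -30.6° and orange about +26°. The bottle cap is centred near crop pixel (155,103), which gives (0.431,-0.027). Next I'll look at the tray from above.

```bash
python3 h.py .52,-.36,.24,1.57; python3 -m jog '[0.5,-60,6,8,0, 0.5,-120,12,16,0, 0.5,-180,18,24,0, 0.5,-240,24,32,0, 0.5,-282,27,39,0]'; python3 -m jog '[-0.4,0,0,0,0,-0.4,0,0,0,0]'; python3 - <<'E'
from look import *
im,p=snap();cv2.imwrite("pics/w2.png",im[:,:,::-1]);np.save("pics/w2.npy",p);print(p)
K,T=camT(p)
pts={}
for nm,z,cx,cy in (("blue",.008,.553,-.213),("magenta",.008,.556,-.295),("green",.015,.474,-.30),("orange",.015,.561,-.373)):
    n=400;half=.035
    c=rect(im,K,T,z,cx,cy,half,n);m=mask(c,nm);_,l,st,ce=cv2.connectedComponentsWithStats(m);i=1+np.argmax(st[1:,4])
    r=cv2.minAreaRect(np.argwhere(l==i)[:,::-1].astype(np.float32))
    print(nm,np.round(crop_px(cx,cy,half,n,*r[0]),4),np.round(np.array(r[1])*2*half/n*1e3,1),round(r[2],1))
cv2.imwrite("pics/r2.png",rect(im,K,T,.022,.52,-.295,.14,560)[:,:,::-1])
E
```

```text
t3.1 rel mm [-284.6   27.8   38.7] turn 0.3
t: 3.75
position: [0.5185, -0.3568, 0.2399]
eef_rot: [3.141, -0.001, 1.578]
force: [0.2, 0.2, 0.5]
finger_gap: 0.25
finger_force: 0.0
t: 4.0
position: [0.5188, -0.3538, 0.2401]
eef_rot: [3.141, -0.002, 1.579]
force: [0.3, 0.5, 0.1]
finger_gap: 0.668
finger_force: 0.0
[ 5.18758963e-01 -3.53822459e-01  2.40075498e-01  3.14144619e+00
 -1.85974479e-03  1.57911390e+00]
blue [ 0.5483 -0.2149] [38.1 42.5] 84.6
magenta [ 0.5557 -0.293 ] [37.7 42.7] 84.7
green [ 0.4775 -0.3002] [37.  39.3] 84.7
orange [ 0.5629 -0.3711] [38.1 39.9] 84.7
```

View pics/r2.png

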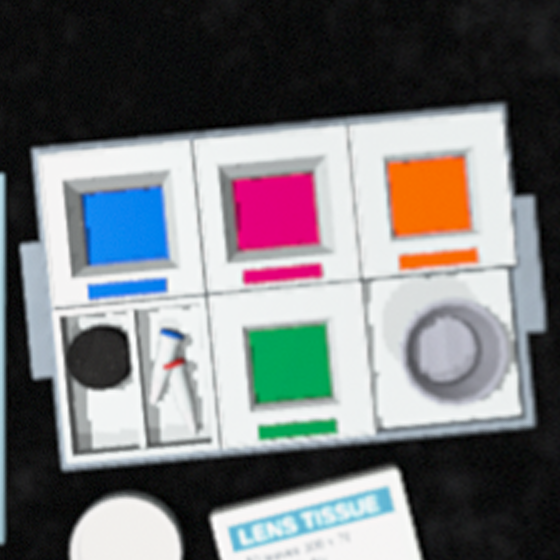

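Tray yaw is +5.35°, and the floor sizes match the spec. From the pocket pitch, the cup centre is about (0.485,-0.378). The bottle comes first, so I'll hover over it.

```bash
python3 h.py .431,-.027,.16,1.664 .431,-.027,.028,1.664; python3 -m jog '[-0.4,60,-18,10,-2, -0.4,120,-36,25,-4, -0.4,180,-54,40,-5, -0.4,240,-72,55,-5, -0.4,300,-88,80,-5]'; python3 -m jog '[-0.4,27,0,0,0,-0.4,27,0,0,0]'; python3 - <<'E'
from look import *
h=.16
im,p=snap();cv2.imwrite("pics/w3.png",im[:,:,::-1]);print(p)
rel([(.431,-.027,.16,1.664)])
E
```

```text
t4.0 rel mm [327.2 -85.   80.3] turn -4.8
t4.0 rel mm [327.2 -85.  212.3] turn -4.8
t: 4.68
position: [0.4306, -0.0621, 0.1647]
eef_rot: [3.139, -0.002, 1.669]
force: [1.3, 0.8, -0.7]
finger_gap: 0.699
finger_force: 0.0
t: 4.92
position: [0.428, -0.0355, 0.1645]
eef_rot: [3.141, -0.002, 1.673]
force: [0.7, -0.5, 0.7]
finger_gap: 0.697
finger_force: 0.0
[ 4.28044947e-01 -3.55499388e-02  1.64511564e-01  3.14101974e+00
 -2.16262860e-03  1.67250169e+00]
t5.0 rel mm [10.1  3.4  4.8] turn 0.3
```

View pics/w3.png

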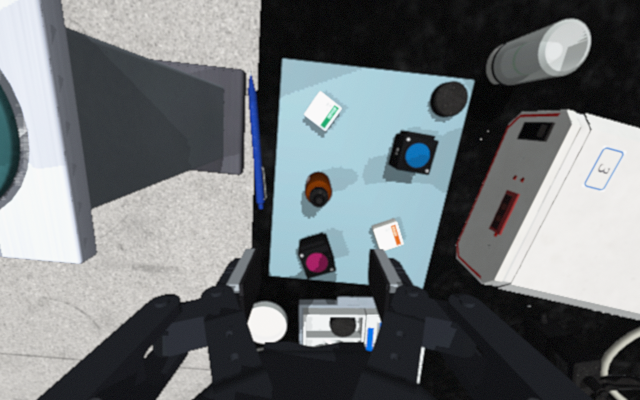

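```bash
python3 - <<'E'
from look import *
K,T=camT([ 4.28044947e-01,-3.55499388e-02,1.64511564e-01,3.14101974,-2.16262860e-03,1.67250169])
def w(u,v,z):
    d=T[:3,:3]@np.linalg.solve(K,[u,v,1]);o=T[:3,3];return (o+d*(z-o[2])/d[2])[:2]
for a in ((319,198,.075),(418,154,.038),(317,263,.038),(322,111,.017),(388,235,.017)): print(np.round(w(*a),4))
E
python3 h.py .431,-.027,.10,1.664
```

```text
[ 0.4306 -0.0251]
[0.5224 0.0182]
[ 0.438  -0.1084]
[0.4266 0.0484]
[ 0.5158 -0.0763]
t5.0 rel mm [10.1  3.4 64.8] turn 0.3
```

```bash
python3 -m jog '[-0.4,9,3,0,0, -0.4,9,3,40,0, -0.4,9,3,90,0, -0.4,9,3,125,0, -0.4,9,3,136,0]'; python3 -m jog '[-0.4,0,0,0,0,-0.4,0,0,0,0]'; python3 -m jog '[1,0,0,0,0,1,0,0,0,0,1,0,0,0,0,1,0,0,0,0]' 30
```

```text
t: 5.6
position: [0.4297, -0.0309, 0.0267]
eef_rot: [-3.138, 0.0, 1.663]
force: [1.1, -0.1, 0.3]
finger_gap: 0.698
finger_force: 0.0
t: 5.85
position: [0.4318, -0.0303, 0.0294]
eef_rot: [3.139, -0.0, 1.664]
force: [0.2, 0.6, -0.3]
finger_gap: 0.703
finger_force: 0.0
t: 6.35
position: [0.4313, -0.0299, 0.0291]
eef_rot: [3.14, -0.001, 1.665]
force: [-0.7, 0.4, 8.0]
finger_gap: 0.292
finger_force: 29.0
```

```bash
python3 -m jog '[1,0,0,-20,0, 1,0,0,-50,0, 1,0,0,-70,0, 1,0,0,-72,0]'; python3 h.py .485,-.3823,.1,1.664
```

```text
t: 6.85
position: [0.4316, -0.0297, 0.1014]
eef_rot: [3.138, -0.001, 1.665]
force: [0.5, 1.0, 0.1]
finger_gap: 0.3
finger_force: 30.0
t6.8 rel mm [-356.    20.     1.4] turn 0.1
```

```bash
python3 -m jog '[1,-50,3,0,0, 1,-105,6,0,0, 1,-160,9,0,0, 1,-215,12,0,0, 1,-265,15,0,0]'; python3 -m jog '[1,-45,3,0,0, 1,-75,4,0,0, 1,-91,5,0,0, 1,-91,5,0,0,1,-91,5,0,0]'; python3 - <<'E'
from look import *
rel([(.485,-.3823,.038,1.664)])
im,p=snap();print(p);cv2.imwrite("pics/w4.png",im[:,:,::-1])
E
```

```text
t: 7.48
position: [0.4701, -0.2942, 0.0992]
eef_rot: [-3.141, -0.001, 1.664]
force: [0.4, -0.5, 0.0]
finger_gap: 0.295
finger_force: 30.0
t: 8.1
position: [0.484, -0.3809, 0.0997]
eef_rot: [-3.141, -0.002, 1.666]
force: [0.5, -0.0, -0.6]
finger_gap: 0.295
finger_force: 30.0
t8.1 rel mm [-1.5  0.9 61.7] turn 0.1
[ 4.83981202e-01 -3.80892945e-01  9.97306528e-02 -3.14122921e+00
 -1.87381804e-03  1.66597263e+00]
```

View pics/w4.png

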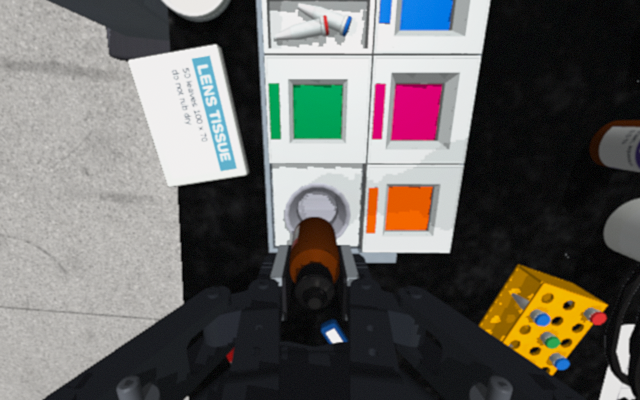

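The view shows the upright bottle held between the fingers, with its cap at (315,292) and the cup behind it. I'll check its axis before lowering.

```bash
cat >> look.py <<'E'
def w(K,T,u,v,z):
    d=T[:3,:3]@np.linalg.solve(K,[u,v,1]);o=T[:3,3];return np.round((o+d*(z-o[2])/d[2])[:2],4)
E
python3 - <<'E'
from look import *
K,T=camT([ 4.83981202e-01,-3.80892945e-01,9.97306528e-02,-3.14122921e+00,-1.87381804e-03,1.66597263e+00])
print("cap",w(K,T,315,293,.1455),"green",w(K,T,320,111,.015),"orange",w(K,T,408,209,.015),"mag",w(K,T,418,112,.008))
E
```

```text
cap [ 0.483  -0.3735] green [ 0.48   -0.2992] orange [ 0.5638 -0.3716] mag [ 0.5585 -0.2922]
```

```bash
python3 -m jog '[1,-4,3,10,0, 1,-4,3,30,0, 1,-4,3,45,0, 1,-4,3,52,0, 1,-4,3,52,0]'; python3 -m jog '[1,0,0,4,0, 1,0,0,8,0, 1,0,0,9,0,1,0,0,9,0]'
```

```text
t: 8.78
position: [0.4867, -0.3856, 0.0473]
eef_rot: [-3.14, -0.002, 1.665]
force: [-0.9, 2.2, -1.2]
finger_gap: 0.295
finger_force: 29.9
t: 9.28
position: [0.487, -0.385, 0.0395]
eef_rot: [-3.141, -0.003, 1.665]
force: [-1.9, 5.9, 3.0]
finger_gap: 0.293
finger_force: 30.4
```

```bash
python3 -m jog '[1,2,0,0,0, 1,2,0,0.5,0, 0,2,0,0.5,0, -0.3,2,0,0.5,0, -0.3,2,0,0.5,0]'; python3 -m jog '[-0.3,0,0,0,0, -0.3,0,0,-20,0, -0.3,0,0,-60,0,-0.3,0,0,-100,0, -0.3,0,0,-130,0]'; python3 - <<'E'
from look import *
im,p=snap();K,T=camT(p);cv2.imwrite("pics/w5.png",im[:,:,::-1])
for l in("oil_bottle","cube_b"):print([(round(d["conf"],2),np.round(d["xyz"],3)) for d in optics.find_in("wrist",l)])
rel([(.4364,-.1059,.12,1.571+.40)])
E
```

```text
t: 9.9
position: [0.4872, -0.385, 0.0389]
eef_rot: [3.141, 0.001, 1.664]
force: [0.7, 0.3, 0.6]
finger_gap: 0.651
finger_force: 0.0
t: 10.52
position: [0.4874, -0.3852, 0.1721]
eef_rot: [3.139, 0.002, 1.664]
force: [0.1, -0.1, -0.4]
finger_gap: 0.646
finger_force: 0.0
[(0.92, array([ 0.484, -0.368,  0.061]))]
[]
t10.7 rel mm [283.  -25.3  51.6] turn -17.6
```

View pics/w5.png

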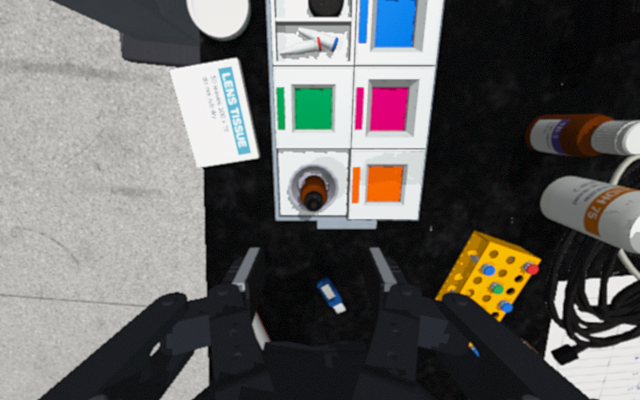

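The bottle stands upright in the cup at (313,190). Next is cube_g.

```bash
python3 -m jog '[-0.4,55,-5,0,-4, -0.4,115,-10,10,-8, -0.4,175,-16,25,-12, -0.4,235,-21,40,-16, -0.4,283,-25,60,-18]'; python3 -m jog '[-0.4,0,0,0,0,-0.4,0,0,0,0]'; python3 - <<'E'
from look import *
im,p=snap();K,T=camT(p);print(p)
for l in("cube_b","coverslips_green","coverslips_orange"):print([(round(d["conf"],2),np.round(d["xyz"],3)) for d in optics.find_in("wrist",l)])
rel([(.4367,-.1062,.020,1.571+.40)])
E
```

```text
t: 11.3
position: [0.4347, -0.1025, 0.1082]
eef_rot: [3.141, -0.001, 1.981]
force: [1.2, 0.1, -0.9]
finger_gap: 0.701
finger_force: 0.0
t: 11.55
position: [0.4358, -0.1056, 0.1088]
eef_rot: [-3.141, 0.001, 1.978]
force: [0.3, -0.9, 0.2]
finger_gap: 0.701
finger_force: 0.0
[ 4.35782284e-01 -1.05605774e-01  1.08831857e-01 -3.14144027e+00
  6.23800890e-04  1.97827682e+00]
[(0.9, array([0.518, 0.013, 0.041])), (0.75, array([ 0.435, -0.1  ,  0.036])), (0.5, array([ 0.517, -0.071,  0.021]))]
[(0.93, array([0.427, 0.048, 0.018]))]
[(0.96, array([ 0.517, -0.074,  0.02 ]))]
t11.8 rel mm [-0.1  0.7 89.1] turn 0.3
```

```bash
python3 -m jog '[-0.4,0,1,35,0, -0.4,0,1,70,0, -0.4,0,1,89,0, -0.4,0,1,89,0]'; python3 -m jog '[-0.4,0,0,0,0,1,0,0,0,0,1,0,0,0,0,1,0,0,0,0,1,0,0,0,0]' 40;  python3 -m jog '[1,0,0,-20,0, 1,0,0,-50,0, 1,0,0,-62,0, 1,0,0,-62,0]'; python3 h.py .5557,-.293,.082,1.664
```

```text
t: 12.25
position: [0.4357, -0.1055, 0.0189]
eef_rot: [-3.139, -0.001, 1.977]
force: [-0.1, 0.7, -0.2]
finger_gap: 0.701
finger_force: 0.0
t: 12.88
position: [0.4373, -0.1047, 0.0208]
eef_rot: [3.14, 0.001, 1.979]
force: [0.1, 0.1, 5.5]
finger_gap: 0.385
finger_force: 39.9
t: 13.38
position: [0.4372, -0.1043, 0.0824]
eef_rot: [3.139, 0.001, 1.979]
force: [-0.5, -0.2, -0.5]
finger_gap: 0.387
finger_force: 40.3
t13.4 rel mm [-220.3   33.7    0.4] turn 18.1
```

```bash
python3 -m jog '[1,-50,8,0,5, 1,-105,16,0,10, 1,-160,24,0,15, 1,-205,31,0,18, 1,-220,34,0,18]'; python3 -m jog '[1,0,0,0,0,1,0,0,0,0]';python3 - <<'E'
from look import *
im,p=snap();K,T=camT(p);print(p);cv2.imwrite("pics/w6.png",im[:,:,::-1]);np.save("pics/w6.npy",p)
rel([(.5557,-.293,.03,1.664)])
for nm in("magenta","blue","green","orange"):
    m=mask(im,nm);_,l,st,ce=cv2.connectedComponentsWithStats(m)
    for i in range(1,len(st)):
        if st[i,4]>250: print(nm,st[i].tolist(),np.round(ce[i],1))
E
```

```text
t: 14.0
position: [0.555, -0.2957, 0.0802]
eef_rot: [-3.14, 0.001, 1.662]
force: [0.2, 0.3, -0.8]
finger_gap: 0.381
finger_force: 40.3
t: 14.25
position: [0.5542, -0.2912, 0.0809]
eef_rot: [-3.14, -0.002, 1.666]
force: [-0.3, 0.8, -0.1]
finger_gap: 0.387
finger_force: 40.3
[ 5.54183206e-01 -2.91210036e-01  8.09309990e-02 -3.14017141e+00
 -2.24244483e-03  1.66577492e+00]
t14.3 rel mm [-2.   1.1 51.3] turn 0.1
magenta [294, 194, 47, 30, 1273] [316.7 207.8]
magenta [270, 200, 12, 46, 442] [275.1 222.4]
magenta [291, 257, 46, 41, 1470] [313.8 276.7]
blue [264, 88, 14, 60, 648] [270.6 116.8]
blue [291, 88, 53, 60, 3068] [317.1 117.2]
blue [96, 171, 50, 98, 625] [120.6 217.4]
green [193, 198, 51, 46, 2079] [218.5 219.9]
green [167, 200, 16, 47, 420] [174.3 222.6]
orange [514, 223, 92, 80, 1994] [562. 259.]
orange [295, 303, 43, 20, 848] [316.2 312.4]
orange [565, 334, 73, 62, 1213] [591.2 358.3]
```

View pics/w6.png

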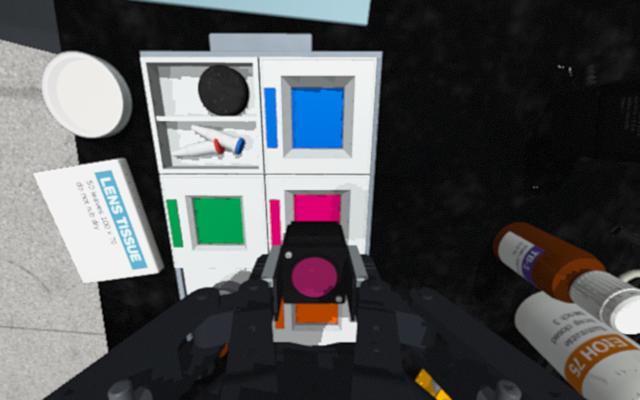

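```bash
python3 - <<'E'
from look import *
K,T=camT(np.load("pics/w6.npy"))
print("blue",w(K,T,317.2,117.5,.008),"green",w(K,T,218.5,220,.015),"win",w(K,T,313.8,276.7,.098))
E
```

```text
blue [ 0.5483 -0.2147] green [ 0.4771 -0.3004] win [ 0.5537 -0.2939]
```

```bash
python3 -m jog '[1,-1,2,10,0, 1,-1,2,25,0, 1,-1,2,38,0, 1,-1,2,44,0, 1,-1,2,46,0]'; python3 -m jog '[1,0,0,3,0, 1,0,0,6,0, 1,0,0,9,0,1,0,0,9,0]'
```

```text
t: 14.92
position: [0.5568, -0.2939, 0.0351]
eef_rot: [-3.141, -0.0, 1.664]
force: [-0.1, 0.1, -0.3]
finger_gap: 0.385
finger_force: 40.3
t: 15.42
position: [0.5571, -0.2938, 0.0266]
eef_rot: [-3.141, -0.0, 1.665]
force: [0.5, -0.1, -0.6]
finger_gap: 0.388
finger_force: 40.3
```

```bash
python3 -m jog '[1,0,0,1,0, 1,0,0,1,0, -0.2,0,0,1,0, -0.2,0,0,1,0,-0.2,0,0,1,0]'; python3 -m jog '[-0.2,0,0,-10,0, -0.2,0,0,-40,0, -0.3,0,0,-80,0,-0.3,0,0,-100,0]'; python3 - <<'E'
from look import *
optics.snapshot("wrist")
rel([(.5218,.0187,.125,1.571-.058)])
E
```

```text
t: 16.05
position: [0.5572, -0.2939, 0.0258]
eef_rot: [3.142, 0.0, 1.665]
force: [-0.3, -0.4, -1.1]
finger_gap: 0.6
finger_force: 0.0
t: 16.55
position: [0.558, -0.2946, 0.1285]
eef_rot: [3.139, 0.002, 1.664]
force: [-0.1, -0.9, -0.6]
finger_gap: 0.647
finger_force: 0.0
t16.6 rel mm [315.8  -7.6   5.2] turn 8.7
```

```bash
python3 -m jog '[-0.4,55,-2,0,3, -0.4,115,-4,0,6, -0.4,175,-5,0,9, -0.4,235,-7,0,9, -0.4,285,-8,5,9]'; python3 -m jog '[-0.4,31,0,0,0,-0.4,31,0,0,0,-0.4,31,0,0,0]'; python3 - <<'E'
from look import *
rel([(.5218,.0187,.02,1.571-.058)])
E
```

```text
t: 17.23
position: [0.5217, -0.0082, 0.1203]
eef_rot: [-3.141, -0.001, 1.509]
force: [1.3, 0.8, 0.2]
finger_gap: 0.698
finger_force: 0.0
t: 17.6
position: [0.5242, 0.0192, 0.1205]
eef_rot: [-3.141, 0.001, 1.507]
force: [0.2, -0.3, -0.6]
finger_gap: 0.7
finger_force: 0.0
t17.6 rel mm [ -0.7  -2.3 100.5] turn -0.4
```

```bash
python3 -m jog '[-0.4,0,-2,40,0, -0.4,0,-2,80,0, -0.4,0,-2,100,0, -0.4,0,-2,100,0]'; python3 -m jog '[-0.4,0,0,0,0,1,0,0,0,0,1,0,0,0,0,1,0,0,0,0,1,0,0,0,0]' 40;  python3 -m jog '[1,0,0,-20,0, 1,0,0,-50,0, 1,0,0,-62,0, 1,0,0,-62,0]'; python3 h.py .5483,-.215,.082,1.664
```

```text
t: 18.1
position: [0.5218, 0.0187, 0.0199]
eef_rot: [-3.139, 0.001, 1.505]
force: [-0.8, -0.4, 0.2]
finger_gap: 0.702
finger_force: 0.0
t: 18.73
position: [0.5235, 0.0204, 0.022]
eef_rot: [3.139, -0.001, 1.508]
force: [0.2, 0.0, 6.2]
finger_gap: 0.39
finger_force: 40.4
t: 19.23
position: [0.523, 0.0206, 0.0839]
eef_rot: [3.139, -0.001, 1.508]
force: [-0.4, 1.1, -1.1]
finger_gap: 0.385
finger_force: 40.1
t19.2 rel mm [-233.5   40.     1.9] turn -8.9
```

```bash
python3 -m jog '[1,-50,9,0,-3, 1,-105,18,0,-6, 1,-160,28,0,-9, 1,-215,37,0,-9, 1,-234,40,0,-9]'; python3 -m jog '[1,0,0,0,0,1,0,0,0,0]';python3 - <<'E'
from look import *
im,p=snap();K,T=camT(p);print(p);cv2.imwrite("pics/w7.png",im[:,:,::-1]);np.save("pics/w7.npy",p)
rel([(.5483,-.215,.03,1.664)])
for nm in("magenta","blue","green"):
    m=mask(im,nm);_,l,st,ce=cv2.connectedComponentsWithStats(m)
    for i in range(1,len(st)):
        if st[i,4]>250: print(nm,st[i].tolist(),np.round(ce[i],1),w(K,T,*ce[i],p[2]+.016))
E
```

```text
t: 19.85
position: [0.5463, -0.2203, 0.0821]
eef_rot: [-3.14, 0.002, 1.659]
force: [-0.5, 0.2, -1.4]
finger_gap: 0.388
finger_force: 40.1
t: 20.1
position: [0.5474, -0.2134, 0.082]
eef_rot: [-3.14, -0.002, 1.667]
force: [0.9, 1.1, -1.0]
finger_gap: 0.387
finger_force: 40.1
[ 5.47439145e-01 -2.13396828e-01  8.19852703e-02 -3.14040041e+00
 -2.03469627e-03  1.66691638e+00]
t20.1 rel mm [-1.9  0.5 52.2] turn 0.2
magenta [302, 317, 30, 24, 573] [316.5 328.7] [ 0.5517 -0.2493]
blue [293, 194, 47, 30, 1296] [316.  207.4] [ 0.5444 -0.1789]
blue [269, 200, 12, 46, 437] [274.5 222.3] [ 0.5249 -0.1884]
blue [291, 256, 47, 41, 1464] [313.9 275.9] [ 0.547  -0.2163]
```

View pics/w7.png

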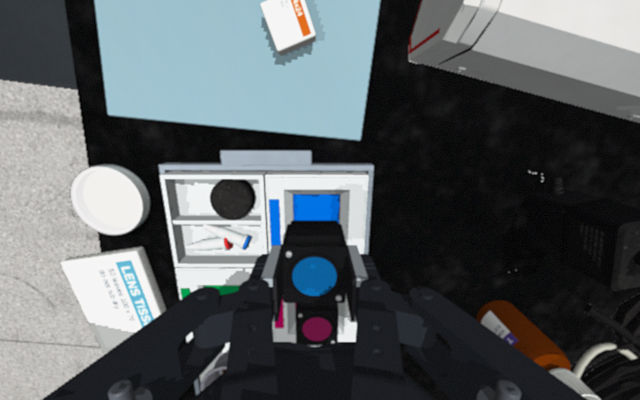

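The blue-window cube is in the gripper at (314,276), in line with its pocket. Behind it the magenta cube is seated at (317,329).

```bash
python3 -m jog '[1,-1,1,10,0, 1,-1,1,25,0, 1,-1,1,38,0, 1,-1,1,44,0, 1,-1,1,46,0]'; python3 -m jog '[1,0,0,3,0, 1,0,0,6,0, 1,0,0,9,0,1,0,0,9,0]'
```

```text
t: 20.78
position: [0.5483, -0.2169, 0.0361]
eef_rot: [-3.141, -0.0, 1.664]
force: [0.1, 0.5, -0.8]
finger_gap: 0.387
finger_force: 40.1
t: 21.28
position: [0.5485, -0.2167, 0.0276]
eef_rot: [-3.141, -0.0, 1.665]
force: [0.6, 0.3, -0.3]
finger_gap: 0.385
finger_force: 40.2
```

```bash
python3 -m jog '[1,0,0,0.5,0, 1,0,0,0.5,0, -0.2,0,0,0.5,0, -0.2,0,0,0.5,0,-0.2,0,0,0.5,0]'; python3 -m jog '[-0.2,0,0,-10,0, -0.2,0,0,-40,0, -0.3,0,0,-80,0,-0.3,0,0,-80,0]'; python3 h.py .5162,-.077,.09,2.028;
```

```text
t: 21.9
position: [0.5488, -0.217, 0.0274]
eef_rot: [3.141, 0.0, 1.664]
force: [0.1, -0.1, 0.4]
finger_gap: 0.6
finger_force: 0.0
t: 22.4
position: [0.5508, -0.2179, 0.1109]
eef_rot: [3.135, 0.002, 1.664]
force: [-0.2, -0.4, -0.7]
finger_gap: 0.65
finger_force: 0.0
t22.4 rel mm [143.5 -21.3  20.9] turn -20.8
```

```bash
python3 -m jog '[-0.3,50,-7,0,-8, -0.3,100,-14,5,-16, -0.3,143,-21,10,-21, -0.3,143,-21,10,-21, -0.3,143,-21,10,-21]'; python3 - <<'E'
from look import *
optics.snapshot("wrist");rel([(.5162,-.077,.0105,2.028)])
im,p=snap();print([(round(d["conf"],2),np.round(d["xyz"],3)) for l in ("coverslips_green","cube_b") for d in optics.find_in("wrist",l)])
E
```

```text
t: 23.02
position: [0.5145, -0.077, 0.0973]
eef_rot: [3.142, 0.001, 2.03]
force: [0.7, 0.0, 0.4]
finger_gap: 0.652
finger_force: 0.0
t23.1 rel mm [-0.1  1.7 86.9] turn 0.1
[(0.79, array([0.433, 0.042, 0.019])), (0.66, array([ 0.52 , -0.073,  0.02 ])), (0.67, array([ 0.544, -0.201,  0.025]))]
```

```bash
python3 -m jog '[-0.3,0,2,40,0, -0.3,0,2,75,0, -0.3,0,2,86,0, -0.3,0,2,86,0,-0.3,0,2,87,0]'; python3 -m jog '[-0.3,0,0,0,0,1,0,0,0,0,1,0,0,0,0,1,0,0,0,0,1,0,0,0,0]' 30
```

```text
t: 23.85
position: [0.5172, -0.0759, 0.0114]
eef_rot: [3.14, 0.001, 2.031]
force: [0.2, 1.0, 0.2]
finger_gap: 0.652
finger_force: 0.0
t: 24.48
position: [0.5166, -0.0754, 0.0109]
eef_rot: [3.141, -0.0, 2.031]
force: [-1.2, 0.3, 5.9]
finger_gap: 0.311
finger_force: 29.6
```

```bash
python3 -m jog '[1,0,0,-10,0, 1,0,0,-30,0, 1,0,0,-60,0, 1,0,0,-65,0]'; python3 h.py .5629,-.3711,.075,1.664
```

```text
t: 24.98
position: [0.5177, -0.0757, 0.078]
eef_rot: [3.137, 0.002, 2.031]
force: [0.1, 0.1, -0.5]
finger_gap: 0.317
finger_force: 29.8
t25.0 rel mm [-284.8  -90.7    3. ] turn 21.0
```

```bash
python3 -m jog '[1,-48,-15,0,5, 1,-102,-32,0,10, 1,-156,-50,0,15, 1,-210,-67,0,20, 1,-250,-80,0,21]'; python3 -m jog '[1,-35,8,0,0,1,-35,8,0,0,1,-35,8,0,0]';python3 - <<'E'
from look import *
im,p=snap();K,T=camT(p);print(p);cv2.imwrite("pics/w8.png",im[:,:,::-1])
rel([(.5629,-.3711,.0225,1.664)])
for nm in("magenta","blue","green","orange"):
    m=mask(im,nm);_,l,st,ce=cv2.connectedComponentsWithStats(m)
    for i in range(1,len(st)):
        if st[i,4]>150: print(nm,st[i].tolist(),np.round(ce[i],1),w(K,T,*ce[i],p[2]+.006))
E
```

```text
t: 25.6
position: [0.5551, -0.3376, 0.0754]
eef_rot: [-3.141, 0.001, 1.662]
force: [0.5, -0.0, -0.4]
finger_gap: 0.315
finger_force: 29.8
t: 25.98
position: [0.5664, -0.368, 0.0748]
eef_rot: [-3.141, -0.001, 1.665]
force: [-1.0, 0.9, -0.1]
finger_gap: 0.313
finger_force: 29.8
[ 5.66409016e-01 -3.68045322e-01  7.48095664e-02 -3.14083076e+00
 -1.48097724e-03  1.66478603e+00]
t26.0 rel mm [-3.2 -4.1 52.4] turn 0.1
magenta [255, 87, 14, 62, 689] [261.5 117.3] [ 0.5339 -0.2947]
magenta [283, 87, 55, 10, 270] [309.5  89.6] [ 0.5553 -0.2805]
magenta [291, 105, 40, 41, 1289] [310.3 124.9] [ 0.5571 -0.296 ]
blue [250, 0, 13, 19, 234] [255.8   9.1] [ 0.5298 -0.2511]
blue [214, 11, 11, 22, 196] [218.9  21.8] [ 0.5141 -0.2573]
blue [54, 57, 63, 125, 946] [ 84.3 114.4] [ 0.4507 -0.3013]
green [135, 87, 21, 62, 648] [145.2 117.4] [ 0.4792 -0.3   ]
green [167, 88, 60, 60, 3142] [197.  117.5] [ 0.5035 -0.2977]
orange [554, 128, 86, 49, 1221] [606.3 142.8] [ 0.7002 -0.2907]
orange [286, 200, 50, 45, 1675] [309.8 216.9] [ 0.561  -0.3421]
orange [261, 202, 13, 49, 484] [267.3 226. ] [ 0.5391 -0.3494]
orange [168, 222, 42, 47, 907] [192.3 240.6] [ 0.4991 -0.3617]
orange [596, 241, 44, 72, 1263] [615.7 277. ] [ 0.7353 -0.3614]
orange [324, 247, 11, 40, 284] [329.3 269. ] [ 0.5746 -0.3718]
```

View pics/w8.png

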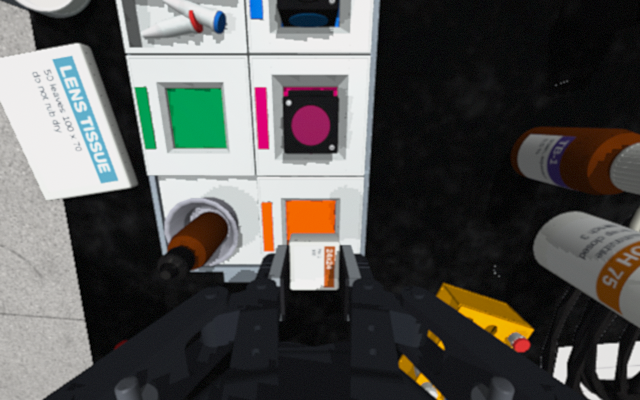

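cube_g is seated at (310,125) and the bottle is upright. The orange box is held level at (314,266), in line with its pocket, so I'll lower it.

```bash
python3 -m jog '[1,-1,-3,10,0, 1,-1,-3,25,0, 1,-1,-3,38,0, 1,-1,-3,44,0, 1,-1,-3,46,0]'; python3 -m jog '[1,0,0,2,0, 1,0,0,4,0, 1,0,0,5.5,0,1,0,0,5.5,0]'
```

```text
t: 26.65
position: [0.5636, -0.3703, 0.0286]
eef_rot: [-3.141, -0.0, 1.664]
force: [-0.1, 0.7, -0.4]
finger_gap: 0.312
finger_force: 29.8
t: 27.15
position: [0.5638, -0.3704, 0.0238]
eef_rot: [3.142, -0.0, 1.664]
force: [0.8, -0.3, -0.8]
finger_gap: 0.316
finger_force: 29.8
```

```bash
python3 -m jog '[1,0,0,0.8,0, 1,0,0,0.8,0, 0,0,0,0.8,0, 0,0,0,0.8,0,0,0,0,0.8,0]'; python3 -m jog '[0,0,0,-10,0, 0,0,0,-40,0, -0.3,0,0,-80,0,-0.3,0,0,-90,0]'; python3 h.py .4265,.0484,.10,2.608;
```

```text
t: 27.78
position: [0.5639, -0.3704, 0.023]
eef_rot: [3.142, -0.0, 1.664]
force: [-0.3, -0.7, 0.1]
finger_gap: 0.504
finger_force: 0.0
t: 28.28
position: [0.5652, -0.3717, 0.1166]
eef_rot: [3.137, 0.003, 1.664]
force: [0.2, -0.6, -0.5]
finger_gap: 0.651
finger_force: 0.0
t28.3 rel mm [431.2 -98.9  16.6] turn -54.1
```

```bash
python3 -m jog '[-0.3,55,-12,0,-10, -0.3,112,-26,0,-20, -0.3,168,-39,0,-30, -0.3,225,-52,0,-40, -0.3,280,-65,0,-50]'; python3 h.py .4265,.0484,.10,2.608
```

```text
t: 28.9
position: [0.472, -0.0957, 0.113]
eef_rot: [3.141, -0.0, 2.543]
force: [1.1, 1.0, 0.5]
finger_gap: 0.645
finger_force: 0.0
t28.9 rel mm [118.8  93.5  13. ] turn -3.7
```

```bash
python3 -m jog '[-0.3,45,36,5,-4, -0.3,90,70,10,-4, -0.3,116,91,13,-4, -0.3,116,91,13,-4, -0.3,116,91,13,-4]'; python3 - <<'E'
from look import *
optics.snapshot("wrist");rel([(.4265,.0484,.0105,2.608)])
im,p=snap();print([(round(d["conf"],2),np.round(d["xyz"],3)) for d in optics.find_in("wrist","coverslips_green")])
E
```

```text
t: 29.52
position: [0.4295, 0.0425, 0.1001]
eef_rot: [-3.142, 0.001, 2.607]
force: [0.3, 0.1, -0.8]
finger_gap: 0.646
finger_force: 0.0
t29.6 rel mm [ 5.9  3.9 89.6] turn -0.1
[(0.93, array([0.423, 0.049, 0.017]))]
```

```bash
python3 -m jog '[-0.3,6,4,30,0, -0.3,6,4,65,0, -0.3,6,4,85,0, -0.3,6,4,89,0,-0.3,6,4,89,0]'; python3 -m jog '[-0.3,0,0,0,0,1,0,0,0,0,1,0,0,0,0,1,0,0,0,0,1,0,0,0,0]' 30;  python3 -m jog '[1,0,0,-10,0, 1,0,0,-30,0, 1,0,0,-60,0, 1,0,0,-65,0]'; python3 h.py .4775,-.3002,.075,1.664
```

```text
t: 30.3
position: [0.4264, 0.0489, 0.0112]
eef_rot: [-3.142, 0.0, 2.606]
force: [0.6, 0.1, 0.2]
finger_gap: 0.649
finger_force: 0.0
t: 30.92
position: [0.4265, 0.0498, 0.0117]
eef_rot: [3.141, 0.001, 2.607]
force: [-0.4, -0.6, 6.8]
finger_gap: 0.312
finger_force: 29.2
t: 31.42
position: [0.4273, 0.05, 0.0778]
eef_rot: [3.139, 0.003, 2.607]
force: [-0.6, 0.4, -0.7]
finger_gap: 0.31
finger_force: 30.0
t31.4 rel mm [-221.6 -275.8    2.8] turn 54.0
```

```bash
python3 -m jog '[1,-32,-40,0,10, 1,-66,-82,0,20, 1,-100,-124,0,30, 1,-134,-166,0,40, 1,-168,-208,0,50]'; python3 h.py .4775,-.3002,.075,1.664
```

```text
t: 32.05
position: [0.4646, -0.2163, 0.0756]
eef_rot: [-3.141, -0.0, 1.729]
force: [1.0, -0.1, 0.1]
finger_gap: 0.313
finger_force: 30.0
t32.0 rel mm [-84.9  -0.4   0.6] turn 3.7
```

```bash
python3 -m jog '[1,-45,0,0,4, 1,-77,0,0,4, 1,-80,0,0,4, 1,-80,0,0,4, 1,-80,0,0,4]'; python3 - <<'E'
from look import *
optics.snapshot("wrist")
im,p=snap();K,T=camT(p);print(p);cv2.imwrite("pics/w9.png",im[:,:,::-1]);np.save("pics/w9.npy",p)
rel([(.4775,-.3002,.0237,1.664)])
for nm in("green",):
    m=mask(im,nm);_,l,st,ce=cv2.connectedComponentsWithStats(m)
    for i in range(1,len(st)):
        if st[i,4]>100: print(nm,st[i].tolist(),np.round(ce[i],1),w(K,T,*ce[i],p[2]+.006))
E
```

```text
t: 32.67
position: [0.4777, -0.2923, 0.0756]
eef_rot: [-3.141, -0.001, 1.666]
force: [0.6, -0.5, -0.3]
finger_gap: 0.314
finger_force: 30.0
[ 4.77799731e-01 -2.92365504e-01  7.57555367e-02 -3.14139145e+00
 -1.12429125e-03  1.66628089e+00]
t32.8 rel mm [-7.6 -1.1 52.2] turn 0.1
green [290, 207, 49, 27, 1231] [314.4 219.6] [ 0.4749 -0.2677]
green [267, 209, 11, 45, 393] [271.8 230.7] [ 0.4529 -0.2762]
green [294, 275, 41, 8, 197] [308.8 278.9] [ 0.4752 -0.3035]
```

View pics/w9.png

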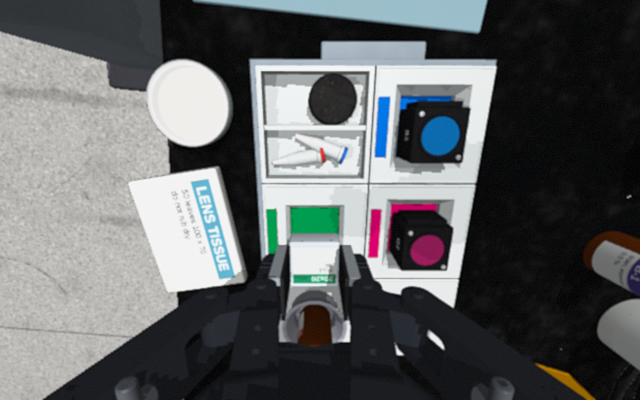

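Both cubes are seated at (440,135) and (428,248). The green box is held level over its pocket and needs about 6 mm more in -y.

```bash
python3 -m jog '[1,-6,0,10,0, 1,-6,0,25,0, 1,-6,0,38,0, 1,-6,0,44,0, 1,-6,0,46,0]'; python3 -m jog '[1,0,0,2,0, 1,0,0,4,0, 1,0,0,5.5,0,1,0,0,5.5,0]'
```

```text
t: 33.4
position: [0.4779, -0.2999, 0.0293]
eef_rot: [-3.141, -0.0, 1.664]
force: [0.8, -0.1, 0.3]
finger_gap: 0.313
finger_force: 30.0
t: 33.9
position: [0.4783, -0.2999, 0.0245]
eef_rot: [3.142, -0.0, 1.665]
force: [-0.0, -0.1, -0.9]
finger_gap: 0.32
finger_force: 30.0
```

Now release, rise and back off for a final look.

```bash
python3 -m jog '[1,0,0,0.7,0, 1,0,0,0.7,0, 0,0,0,0.7,0, 0,0,0,0.7,0,0,0,0,0.7,0]'; python3 -m jog '[0,0,0,-10,0, 0,0,0,-40,0, 0,0,0,-90,0,0,0,0,-140,0,0,0,0,-190,0]';  python3 -m jog '[0,-30,20,0,0,0,-70,30,0,0, 0,-70,30,0,0,0,-70,30,0,0]'; python3 - <<'E'
from look import *
im,p=snap();K,T=camT(p);r=rect(im,K,T,.03,.52,-.295,.14,560);cv2.imwrite("pics/fin.png",r[:,:,::-1])
sc=optics.snapshot("scene");cv2.imwrite("pics/fs.png",cv2.resize(sc[120:250,270:430],None,fx=4,fy=4)[:,:,::-1])
for nm,z in(("blue",.043),("magenta",.043)):
    m=mask(im,nm);_,l,st,ce=cv2.connectedComponentsWithStats(m)
    print(nm,[(st[i,4],w(K,T,*ce[i],z)) for i in range(1,len(st)) if st[i,4]>150])
E
```

```text
t: 34.52
position: [0.4783, -0.2999, 0.0238]
eef_rot: [3.141, 0.0, 1.665]
force: [0.4, 0.5, 0.4]
finger_gap: 0.5
finger_force: 0.0
t: 35.15
position: [0.478, -0.2999, 0.216]
eef_rot: [3.141, 0.0, 1.664]
force: [-0.1, 0.4, -1.6]
finger_gap: 0.501
finger_force: 0.0
t: 35.65
position: [0.5141, -0.3663, 0.2138]
eef_rot: [-3.141, -0.001, 1.664]
force: [0.3, 0.6, 0.5]
finger_gap: 0.502
finger_force: 0.0
blue [(np.int32(261), array([ 0.5154, -0.2217])), (np.int32(545), array([ 0.5479, -0.2197])), (np.int32(189), array([ 0.5186, -0.4982]))]
magenta [(np.int32(207), array([ 0.544 , -0.2826])), (np.int32(209), array([ 0.5223, -0.2955])), (np.int32(424), array([ 0.5564, -0.2968]))]
```

View pics/fin.png

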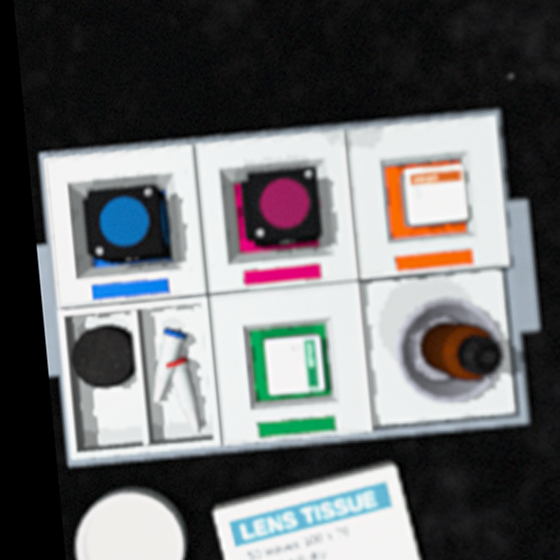

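View pics/fs.png

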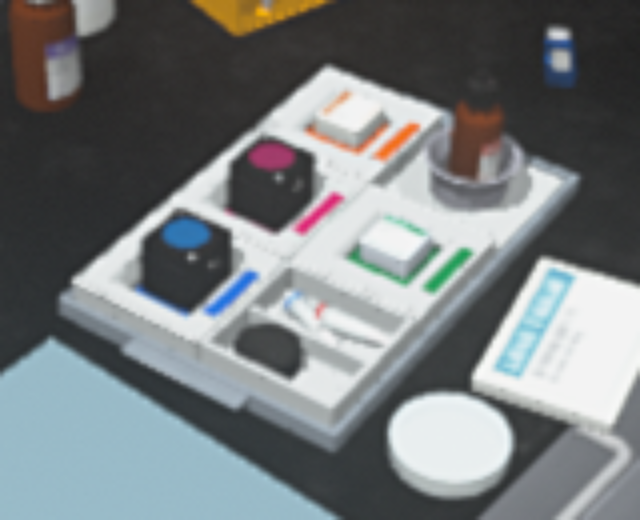

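The final views show all five seated and upright: cubes at (123,220) and (284,203), boxes flat with labels up at (437,193) and (295,363), and the bottle in the cup.

```bash
python3 -c "
from plant import arm
print(arm.job_done())"
```

```text
the job is handed in; nothing more can be done
None
```

All five things are back in the tray, upright and in their matching places in the final pictures, and the job was handed in at about 36 s of the 109 s limit; the hand-in call gave no verdict.

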